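# Slide the stock marker round the bent rail to its closed end

## Robot

A 6-joint arm with a two-finger parallel gripper is mounted at the origin on the work surface. World frame = base frame: x ahead of the robot, y to its left, z up, the work surface at z = 0. Lengths are in m, angles in rad, forces in N, time in s.
With the tool pointing down it reaches from about 0.35 to 0.875 m from the base axis. Payload 4.2 kg.
Tool frame: the origin (TCP) lies on the centre line of the jaws, within the pads' length; the fingertips stand 11 mm ahead of it and the grasp point (between the pads) lies 8 mm behind it; z points along the fingers, y is the direction in which the jaws open and shut (so a half turn about z gives the same grasp; the last joint's range is limited). The gripper opens to 87 mm and grips with 3 to 60 N. Pads are 19 mm wide; open, the fingers measure 117 mm over their backs; the gripper's body (75 mm by 190 mm) begins 51 mm behind the grasp point.
Start: joints at [1.366, 0.385, 0.008, 0, -1.194, -0.259], TCP at [0.28, 0.559, 0.202] pointing down, gripper open.
Joint ranges: [-3.14, 3.14], [-1.21, 2.06], [-1.07, 1.41], [-3.16, 2.05], [-2.99, -0.16], [-3.1, 3.1]. Speed limits (rad/s): [2.79, 2.79, 3.14, 3.14, 3.14, 3.14].

## Interface

Orientations are given as a rotation vector (axis times angle).
In Python, from workcell import telemetry, viewer, job gives the robot as it stands. The module is installed in compiled form; this text tells all that it offers.
- The arm moves only by the tool play_rows, never from a script. Its arguments are lists of equal length, an entry for each row: "dp": the shift along the tool's x, y, z in cm, a list of three; "twist": the turn, a rotation vector about the tool's x, y, z in degrees, a list of three; "hand": the closure, from 0 (fully open) to 1 (shut). In form: {"dp": [[dx, dy, dz], ...], "twist": [[rx, ry, rz], ...], "hand": [hand, ...]}. A call has 1 to 12 rows; each row shifts and turns the pose as measured when the row begins, along the tool's axes as they then stand; what a row does not reach is not made up. A row lasts 1/10 s, in which the tool goes at most 50 mm and 8.59 degrees, less where a joint would pass 70% of its speed; a pose out of reach is approached as far as the arm can. A call with a gripper value outside its range is refused whole. The fingers move at their own pace and stop on an object; "newtons" is the grip in N (left out, the last holds). Time passes only in rows, so rows that do not move let the fingers close. It gives the time, the measured TCP pose, the force and the opening at its end, in the units of the state.
- telemetry.get_obs(): the state, without advancing time (a new reading comes with each control period).
- viewer.snapshot(name): name is "scene" or "top" or "wrist"; returns (picture, depth): 400x640x3 uint8, blue, green, red; 400x640 float32, m along the optical axis (not along the pixel's ray), 0 where there is no reading.
- viewer.calibration(name): a dict with "fx", "fy", "cx", "cy" (pixels), "rvec" (rotation vector, rad) and "tvec" (3), from world to camera coordinates, as OpenCV has them. Camera axes: x right, y down, z forward; pixel columns grow to the right and rows downward; lengths in m; the calibration is good to about 2 mm. A picture is of the moment at which its call begins: read the wrist's pose just before it. calibration takes no time and is no camera call; for the wrist camera it gives the pose at the moment of the call.
- job.finish_job(): hands the job in, once; it reports no verdict.
The state is a dict: "t": time; "joints": joint angles; "qd": joint speeds; "tau": joint torques, N m; "ee_pos": TCP position; "eef_rot": TCP orientation; "force": force on the tool from outside, world axes, zero at the start; "wrist_torque": the same for the moment, N m; "gripper_width": finger opening in m.
Only numpy, scipy, OpenCV 4.12 (cv2) and the standard library are available. Lean on these libraries where they do the work, as an engineer would, in place of code of your own. Each camera call takes 0.05 s, during which the arm holds its last target. There are 200 camera calls.

## Task

The stock count of this shelf is done: take the hanging stock marker by its upright stem, slide its ring along the bent steel rod round both bends and on past the sprung catch until it is fully home against the collar at the far end, then let go. Work by feel and do not force it, neither the ring on the rod nor your gripper against the rail; the rod's bends are not always in the same spot. Leave the bottle, jar, can and carton where they stand.

Things in the scene. Friction and masses are not known exactly. Their poses are not given: they have to be found in the camera images.
- marker: Loose marker, about 90 g: aluminium ring (bore 13 mm, outside 28 mm, 16 mm long) threaded on the rod, round black stem (12 mm dia.) up to 65 mm above the ring's centre, steel tag 36 mm wide, 4 mm thick down to 53 mm below it. Origin: ring centre, at first 2.5 mm below the rod's axis, on the first leg; y: bore axis, along the rod; z: up the stem. Keep the bore in line with the rod in the bends.
- rail: Fixed board (410 mm along y, x from -70 to +115 mm, 14 mm thick) with a level bent rod, 8 mm dia., axis 110 mm above the table, held by a post at each end. Origin: on the table under it; z up. Here the first leg runs along -y at x = -40 mm from its post at y = +175; the middle leg runs to +x and -y at 60 degrees to the others; the last runs along -y at x = +40 mm to its post at y = -175.
- corner1 (a point): Mean place of the first corner, where the lines of the first and middle legs cross (rail frame -40, +23, 110 mm). The rod turns there by 60 degrees towards the rail's +x on a 30 mm centre-line radius. The piece with both bends telescopes in the outer legs: the real corner lies anywhere up to 35 mm to the +y or -y side of this fixed point, not measured; it stays put during the work.
- corner2 (a point): Mean place of the second corner, of the middle and last legs (rail frame +40, -23, 110 mm): a 60 degree bend back, 30 mm radius. The real one is shifted along y by just as much as the first corner.
- home (a point): Where the ring's centre is, on the rod's axis, when fully home against the end collar (26 mm dia., face at rail y = -164 mm): rail frame +40, -156, 110 mm. Axes as the rail's.
- catch (a joint): Sprung level black disc, 32 mm dia., 14 mm thick, at rod height, centred 27.5 mm to the +x side of the last leg, 17.5 mm before home. Value: m pushed aside, 0 = at rest, max 0.009. Pushes back 1.4 N plus 0.45 N per mm; a passing ring moves it 2 to 5 mm and it springs back behind the ring at home. Housing: 50 to 69 mm beside the rod, up to 11 mm above its axis.
- sauce: Bystander: amber sauce bottle, 60 mm diameter, 190 mm tall. Origin: centre of its underside.
- jar: Bystander: jar, 68 mm diameter, 85 mm tall. Origin: centre of its underside.
- can: Bystander: can, 66 mm diameter, 75 mm tall. Origin: centre of its underside.
- carton: Bystander: cardboard carton 70 x 100 x 60 mm. Origin: centre of its underside.
Not all that is in view belongs to the job. Of the things that look like the marker, the smaller one is meant.

How it is judged:
By the outcome, as a careful person would: the job done as asked, in the order asked, and still so for the second after the job is handed in, with the robot touching nothing.
It also fails if it takes over 72 s, if anything falls off the work surface, if the arm or the gripper's body presses on something with over 40 N, if the wrist force passes 120 N, or if a joint passes its speed limit or range.

## Working session

There is one attempt and no reset: what is moved stays moved. The work goes in short steps, Python scripts to look and compute and a tool call to move; the robot and the scene stay as the last step left them, time stands still between calls to the robot, and variables do not carry over. Pictures are saved under pics/ and viewed, about 8 in all and at most 12, crops included, and the job is handed in when it is done.

Besides the shell and the picture viewer there is one more tool, called after "Request:" as a command line: name --argument value ..., lists and objects as JSON in quotes. play_rows: Moves the arm, as the interface text tells. Its arguments: {"type":"object","properties":{"dp":{"type":"array"},"twist":{"type":"array"},"hand":{"type":"array"},"newtons":{"type":"number"}},"required":["dp","twist","hand"]}

```bash
mkdir -p pics
cat > h.py <<'E'
import numpy as np, cv2
from workcell import telemetry, viewer, job
def snap(n,f=None):
    im,d=viewer.snapshot(n); c=viewer.calibration(n)
    if f: cv2.imwrite('pics/'+f,im); np.savez('pics/'+f[:-4],im=im,d=d,**c)
    return im,d,c
def world(c,d,u,v,z=None):
    R=cv2.Rodrigues(np.array(c['rvec'],float))[0]; t=np.array(c['tvec'],float).ravel()
    ray=np.array([(u-c['cx'])/c['fx'],(v-c['cy'])/c['fy'],1.])
    if z is None: p=ray*d[int(v),int(u)]; return R.T@(p-t)
    o=-R.T@t; r=R.T@ray; return o+r*(z-o[2])/r[2]
E
python3 - <<'E'
from h import *
o=telemetry.get_obs(); print({k:np.round(v,3) for k,v in o.items()})
snap('top','top1.png'); snap('scene','scene1.png')
E
```

```text
{'t': np.float64(0.0), 'joints': array([ 1.366e+00,  3.860e-01,  7.000e-03, -1.000e-03, -1.194e+00,
       -2.590e-01]), 'qd': array([-0.001, -0.002, -0.002,  0.   ,  0.001, -0.001]), 'tau': array([-0.0000e+00, -3.9067e+01,  1.8740e+01,  4.2200e+00,  1.1000e-02,
       -0.0000e+00]), 'ee_pos': array([0.279, 0.558, 0.201]), 'eef_rot': array([ 3.055e+00, -7.220e-01, -1.000e-03]), 'force': array([-0.038,  0.042,  0.372]), 'wrist_torque': array([ 0.09 , -0.009,  0.002]), 'gripper_width': np.float64(0.087)}
```

View pics/top1.png

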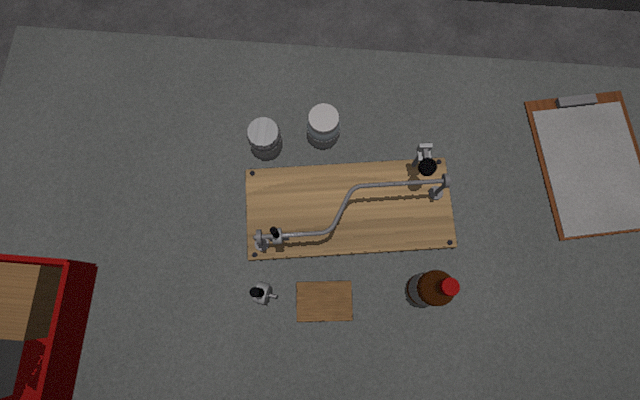

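View pics/scene1.png

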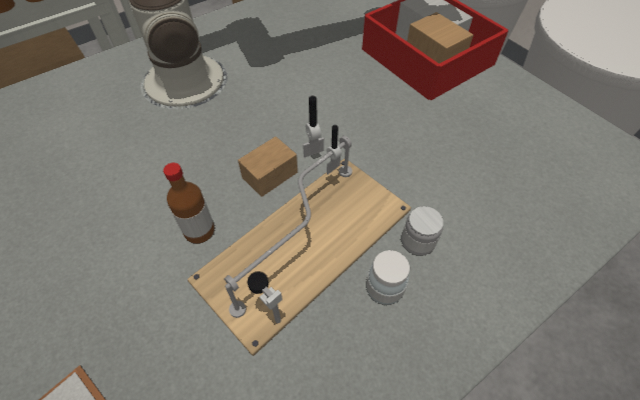

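Candidates: A, the marker threaded on the rod (top 274,233 / scene 334,150), and B, a larger lookalike off the rail (top 260,292 / scene 314,130). A is smaller and threaded on the first leg by its post, so it fits; I'll confirm that in a crop.

Run:
```python
from h import *
a=np.load('pics/top1.npz'); im=a['im'][140:310,235:465]
cv2.imwrite('pics/c1.png',cv2.resize(im,None,fx=3.4,fy=3.4,interpolation=cv2.INTER_CUBIC))
c={k:a[k] for k in('fx','fy','cx','cy','rvec','tvec')}
for p in[(246,170),(447,158),(454,248),(249,259)]: print(world(c,None,*p,z=.014).round(4), world(c,a['d'],p[0]+(6 if p[0]<300 else -6),p[1]+(6 if p[1]<200 else -6)).round(3))
```

```text
[0.644 0.184 0.014] [0.633 0.171 0.011]
[ 0.702  -0.2218  0.014 ] [ 0.688 -0.21   0.014]
[ 0.5194 -0.2369  0.014 ] [ 0.53  -0.226  0.012]
[0.4664 0.1569 0.014 ] [0.479 0.146 0.016]
```

View pics/c1.png

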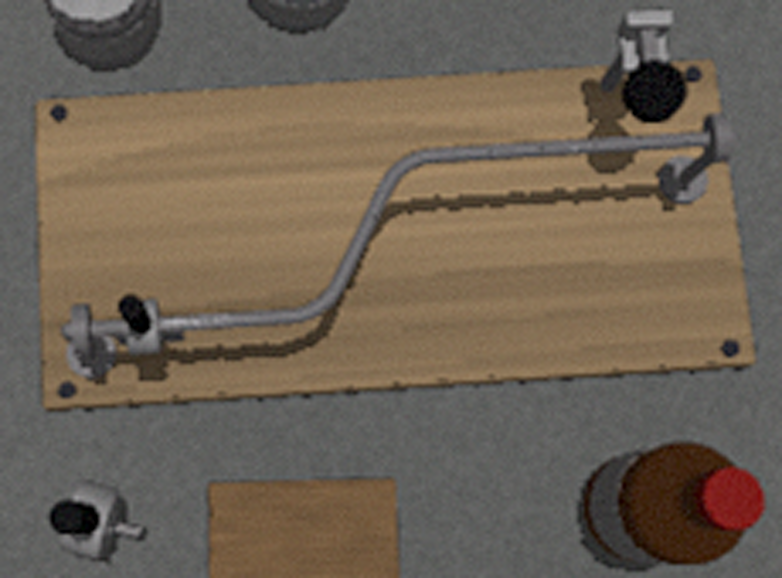

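Run:
```python
from h import *
from scipy.optimize import least_squares
a=np.load('pics/top1.npz')
c={k:a[k] for k in('fx','fy','cx','cy','rvec','tvec')}
f=lambda u,v,z: world(c,None,235+(u+.5)/3.4-.5,140+(v+.5)/3.4-.5,z)[:2]
B=[f(37,100,.014),f(715,60,.014),f(753,364,.014),f(44,409,.014)]
Bm=np.array([[115,205],[115,-205],[-70,-205],[-70,205]])/1e3
L1=[f(180,323,.11),f(240,318,.11),f(285,315,.11)]
M=[f(346,270,.11),f(364,232,.11),f(378,205,.11)]
L3=[f(440,155,.11),f(560,147,.11),f(690,140,.11)]
post1=f(75,330,.11);post2=f(718,137,.11)
def tr(p,q): 
    C,S=np.cos(p[2]),np.sin(p[2]); return np.array([[C,S],[-S,C]])@(q-p[:2])
def res(p):
    r=[]
    for b,m in zip(B,Bm): r+=list((tr(p,b)-m)*.5)
    for q in L1: r.append(tr(p,q)[0]+.04)
    for q in L3: r.append(tr(p,q)[0]-.04)
    for q in M:
        x,y=tr(p,q); r.append((x*np.cos(np.pi/6)*0+ (y-p[3]+x*(46/80))*np.cos(np.pi/6)))
    return r
s=least_squares(res,[.57,-.03,.14,0]); p=s.x
print(p.round(4),np.degrees(p[2]),(s.fun*1e3).round(1))
for n,q in dict(p1=post1,p2=post2,stemtop=f(130,303,.17),ringtop=f(146,325,.12),catch=f(654,92,.117)).items(): print(n,(tr(p,q)*1e3).round(1))
print([ (tr(p,q)*1e3).round(1) for q in L1+M+L3])
```

```text
[ 0.5625 -0.0316  0.1407  0.0213] 8.060270909153555 [-1.  -1.1 -0.9  0.5  0.4  1.6 -0.2 -1.1 -0.3  0.4  0.6 -0.2  0.3 -0.
 -0.1  0.2 -0.1]
p1 [-40.6 171.4]
p2 [  40.7 -168.2]
stemtop [-38.4 137.3]
ringtop [-41.8 134.3]
catch [  65.2 -135.7]
[array([-40.3, 117.8]), array([-39.6,  87.2]), array([-39.4,  64.2]), array([-18.1,  31.5]), array([ 1.2, 20.8]), array([15.1, 12.5]), array([ 39.8, -21.9]), array([ 40.3, -85. ]), array([  40. , -153.3])]
```

The crop confirms A: a small ring threaded on the rod at crop (146,325), with its stem at (130,303). B at crop (90,520) is bigger and stands off the rail. The rail fit is good to about 1 mm, and the bend piece is shifted about +21 mm in y.

Request:
play_rows --dp '[[0, 0, -4.8], [3.7, 2.8, 0], [3.7, 2.8, 0], [3.7, 2.8, 0], [3.7, 2.8, 0], [3.7, 2.8, 0], [3.7, 2.8, 0], [3.7, 2.8, 0], [3.7, 2.8, 0], [3.7, 2.8, 0], [3.7, 2.8, 0], [0, 0, 0]]' --twist '[[0, 0, 0], [0, 0, 0], [0, 0, 0], [0, 0, 0], [0, 0, 0], [0, 0, 0], [0, 0, 0], [0, 0, 0], [0, 0, 0], [0, 0, 0], [0, 0, 0], [0, 0, 0]]' --hand '[0.3, 0.3, 0.3, 0.3, 0.3, 0.3, 0.3, 0.3, 0.3, 0.3, 0.3, 0.3]' --newtons 15

```text
t: 1.3
ee_pos: [0.4892, 0.1267, 0.2473]
eef_rot: [3.048, -0.713, -0.006]
force: [-0.9, 0.7, 0.2]
gripper_width: 0.0606
```

```bash
cat >> h.py <<'E'
from scipy.spatial.transform import Rotation as Ro
P=[.5625,-.0316,np.radians(8.06)]
def rail(q):
    C,S=np.cos(P[2]),np.sin(P[2]); return np.array([[C,S],[-S,C]])@(np.array(q)[:2]-P[:2])
def st(goal=None):
    o=telemetry.get_obs(); R=Ro.from_rotvec(o['eef_rot']).as_matrix(); p=np.array(o['ee_pos'])
    C,S=np.cos(P[2]),np.sin(P[2]); T=np.array([[C,S],[-S,C]])
    print('t',round(float(o['t']),2),'rail mm',(rail(p)*1e3).round(1),'z',(p[2]*1e3).round(1),'yaw rel',round(np.degrees(np.arctan2(R[1,0],R[0,0])-P[2]),1),'tilt',(R[:2,2]*57.3).round(1),
     'F rail',(T@np.array(o['force'])[:2]).round(1),round(float(o['force'][2]),1),'M',np.round(o['wrist_torque'],2),'w',round(float(o['gripper_width'])*1e3,1),'j6',round(float(o['joints'][5]),2))
    if goal is not None:
        g=np.r_[T.T@(np.array(goal[:2])/1e3)+P[:2],goal[2]/1e3]; print('dp cm',(R.T@(g-p)*100).round(2))
E
python3 -c "
from h import *
st([-40,136,250])
a=np.load('pics/top1.npz');c={k:a[k] for k in('fx','fy','cx','cy','rvec','tvec')}
print('B',max((world(c,a['d'],u,v) for u in range(248,275) for v in range(282,304) if a['d'][v,u]>0),key=lambda q:q[2]))"
```

```text
t 1.3 rail mm [-50.4 167. ] z 247.3 yaw rel -34.4 tilt [-0.4 -0.6] F rail [-0.8  0.8] 0.2 M [ 0.06  0.04 -0.01] w 60.6 j6 0.53
dp cm [ 2.61  1.98 -0.25]
B [0.40040764 0.11854512 0.16125125]
```

Request:
play_rows --dp '[[2.6, 2.0, -0.3], [0, 0, 0], [0, 0, 0], [0, 0, 0], [0, 0, 0], [0, 0, 0]]' --twist '[[0, 0, 0], [0, 0, -8.5], [0, 0, -8.5], [0, 0, -8.5], [0, 0, -8.5], [0, 0, 0]]' --hand '[0.55, 0.55, 0.55, 0.55, 0.55, 0.55]'

```text
t: 1.9
ee_pos: [0.5026, 0.095, 0.2478]
eef_rot: [3.123, 0.227, -0.02]
force: [0.3, -0.5, -0.2]
gripper_width: 0.0396
```

```bash
python3 -c "
from h import *
st([-40,136,250]);im,d,c=snap('wrist','w1.png')
cv2.imwrite('pics/w1.png',im)"
```

```text
t 1.9 rail mm [-41.6 133.7] z 247.8 yaw rel 0.3 tilt [-0.7 -0.6] F rail [ 0.2 -0.6] -0.2 M [ 0.01 -0.04 -0.04] w 39.6 j6 1.21
dp cm [ 0.16 -0.22 -0.23]
```

View pics/w1.png

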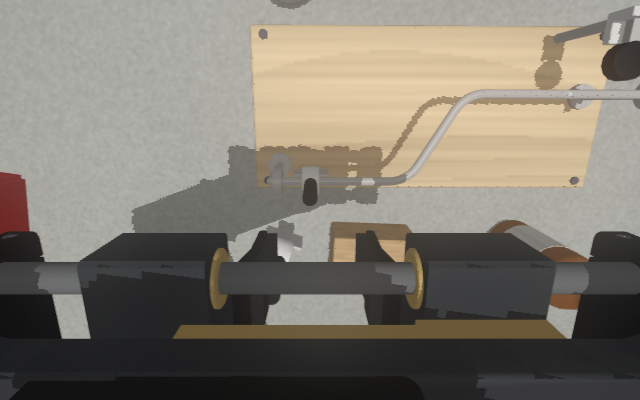

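The wrist picture shows the stem at about (310,190) on the ring at (310,173), and bend 1 at about (405,180).

```bash
python3 -c "
from h import *
a=np.load('pics/w1.npz');c={k:a[k] for k in('fx','fy','cx','cy','rvec','tvec')};d=a['d']
q=np.array([np.r_[rail(w)*1e3,w[2]*1e3,u,v] for u in range(295,327) for v in range(160,212) for w in [world(c,d,u,v)] if d[v,u]>0 and w[2]>.095])
s=q[q[:,2]>130]; print('stem',s.min(0).round(1),s.max(0).round(1),np.median(s,0).round(1),len(s))
t=q[q[:,2]>168]; print('top',t.mean(0).round(1),len(t))
r=q[(q[:,2]<125)]; print('ring',r.min(0).round(1),r.max(0).round(1))
for p in [(345,181),(390,180),(418,160),(435,135),(452,112),(490,94),(520,94),(555,95),(600,95)]:
  print(p,(rail(world(c,None,*p,z=.11))*1e3).round(1))
"
```

```text
stem [-47.9 132.  130.1 303.  180. ] [-36.2 143.8 176.  317.  205. ] [-39.2 137.9 173.1 310.  193. ] 334
top [-41.6 138.  173.7 309.9 197.5] 195
ring [-54.8 123.2 107.6 295.  166. ] [-28.4 152.6 124.9 326.  194. ]
(345, 181) [-42.9 104.9]
(390, 180) [-41.9  61.8]
(418, 160) [-22.6  36.6]
(435, 135) [ 0.6 22.8]
(452, 112) [21.3  9.3]
(490, 94) [ 37.  -23.2]
(520, 94) [ 37.1 -50.2]
(555, 95) [ 36.3 -82. ]
(600, 95) [  36.4 -122.7]
```

Request:
play_rows --dp '[[0.15, -0.3, 0], [0, 0, 3.0], [0, 0, 3.0], [0, 0, 2.0], [0, 0, 0]]' --twist '[[0.5, 0.8, 0], [0, 0, 0], [0, 0, 0], [0, 0, 0], [0, 0, 0]]' --hand '[0.55, 0.55, 0.55, 0.55, 0.55]'

```text
t: 2.45
ee_pos: [0.5043, 0.1005, 0.1664]
eef_rot: [-3.131, -0.208, -0.01]
force: [-0.1, 0.6, -0.6]
gripper_width: 0.0393
```

```bash
python3 -c "
from h import *
st([-40,137,144])"
```

```text
t 2.45 rail mm [-39.1 139. ] z 166.4 yaw rel -0.5 tilt [0.4 0.2] F rail [-0.1  0.6] -0.6 M [-0.11  0.    0.02] w 39.3 j6 1.19
dp cm [-0.1   0.2   2.24]
```

Request:
play_rows --dp '[[-0.1, 0.2, 1.1], [0, 0, 1.1], [0, 0, 0]]' --twist '[[-0.2, -0.3, 0], [0, 0, 0], [0, 0, 0]]' --hand '[0.55, 0.55, 0.55]'

```text
t: 2.75
ee_pos: [0.5049, 0.0992, 0.1449]
eef_rot: [-3.134, -0.206, -0.008]
force: [-0.3, -0.0, 0.1]
gripper_width: 0.0392
```

```bash
python3 -c "
from h import *
st([-40,137,144]);im,d,c=snap('wrist','w2.png')"
```

```text
t 2.75 rail mm [-38.7 137.6] z 144.9 yaw rel -0.6 tilt [0.3 0. ] F rail [-0.3 -0. ] 0.1 M [-0.06  0.    0.02] w 39.2 j6 1.19
dp cm [-0.13  0.06  0.09]
```

View pics/w2.png

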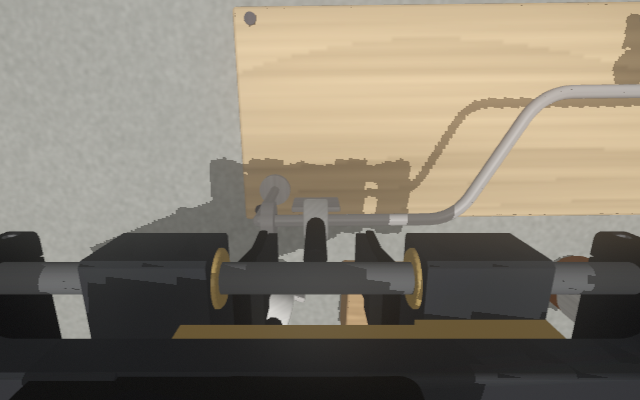

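The stem at (316,235) is centred between the fingers, so I'm closing.

Request:
play_rows --dp '[[-0.1, 0, 0], [0, 0, 0], [0, 0, 0], [0, 0, 0], [0, 0, 0], [0, 0, 0], [0, 0, 0]]' --twist '[[0, 0, -0.6], [0, 0, 0], [0, 0, 0], [0, 0, 0], [0, 0, 0], [0, 0, 0], [0, 0, 0]]' --hand '[0.55, 1, 1, 1, 1, 1, 1]' --newtons 15

```text
t: 3.5
ee_pos: [0.506, 0.0999, 0.1483]
eef_rot: [-3.131, -0.223, -0.018]
force: [0.9, 0.8, -1.1]
gripper_width: 0.0107
```

```bash
python3 -c "
from h import *
st([-40,137,144])"
```

```text
t 3.5 rail mm [-37.6 138.1] z 148.3 yaw rel 0.1 tilt [0.7 0.2] F rail [1.  0.7] -1.1 M [-0.01 -0.02 -0.04] w 10.7 j6 1.2
dp cm [-0.25  0.11  0.42]
```

Request:
play_rows --dp '[[0, 0.5, 0], [0, 0.5, 0], [0, 0.5, 0], [0, 0.5, 0]]' --twist '[[0, 0, 0], [0, 0, 0], [0, 0, 0], [0, 0, 0]]' --hand '[1, 1, 1, 1]'

```text
t: 3.9
ee_pos: [0.5092, 0.0794, 0.1483]
eef_rot: [-3.13, -0.225, -0.02]
force: [-0.2, -0.4, -0.7]
gripper_width: 0.0105
```

```bash
python3 -c "
from h import *
st([-40,85,147])"
```

```text
t 3.9 rail mm [-37.2 117.4] z 148.3 yaw rel 0.1 tilt [0.7 0.2] F rail [-0.3 -0.4] -0.7 M [ 0.16  0.09 -0.  ] w 10.5 j6 1.24
dp cm [-0.29  3.24  0.12]
```

Request:
play_rows --dp '[[-0.1, 0.4, 0], [-0.1, 0.4, 0], [-0.1, 0.4, 0]]' --twist '[[0, 0, 0], [0, 0, 0], [0, 0, 0]]' --hand '[1, 1, 1]'

```text
t: 4.2
ee_pos: [0.5081, 0.0656, 0.1483]
eef_rot: [-3.13, -0.223, -0.02]
force: [-0.6, 0.0, 0.0]
gripper_width: 0.0107
```

```bash
python3 -c "
from h import *
st([-40,85,147])"
```

```text
t 4.2 rail mm [-40.2 103.8] z 148.3 yaw rel 0.1 tilt [0.7 0.3] F rail [-0.5  0.1] 0.0 M [ 0.19 -0.    0.02] w 10.7 j6 1.27
dp cm [0.01 1.89 0.12]
```

Request:
play_rows --dp '[[0.15, 0.1, 0], [0.15, 0.1, 0], [0.15, 0.1, 0], [0.1, 0, 0]]' --twist '[[0, 0, 0], [0, 0, 0], [0, 0, 0], [0, 0, 0]]' --hand '[1, 1, 1, 1]'

```text
t: 4.6
ee_pos: [0.5139, 0.0624, 0.1482]
eef_rot: [-3.13, -0.222, -0.019]
force: [-0.9, -0.5, -0.6]
gripper_width: 0.0106
```

```bash
python3 -c "
from h import *
st([-40,85,147])"
```

```text
t 4.6 rail mm [-34.9  99.9] z 148.2 yaw rel 0.1 tilt [0.7 0.2] F rail [-0.9 -0.4] -0.6 M [ 0.05  0.1  -0.  ] w 10.6 j6 1.28
dp cm [-0.51  1.49  0.11]
```

Request:
play_rows --dp '[[-0.1, 0.5, 0], [-0.1, 0.5, 0], [-0.1, 0.4, 0]]' --twist '[[0, 0, 0], [0, 0, 0], [0, 0, 0]]' --hand '[1, 1, 1]'

```text
t: 4.9
ee_pos: [0.5135, 0.0481, 0.1483]
eef_rot: [-3.13, -0.224, -0.02]
force: [0.0, 1.1, 0.7]
gripper_width: 0.0103
```

```bash
python3 -c "
from h import *
st([-38,80,147]);im,d,c=snap('wrist','w3.png')
a=cv2.resize(im[130:300,220:460],None,fx=2.6,fy=2.6,interpolation=cv2.INTER_CUBIC)
im,d,c=snap('scene','s3.png')
b=cv2.resize(im[80:270,230:400],None,fx=2.6*170/190,fy=2.6*170/190,interpolation=cv2.INTER_CUBIC)
h=min(len(a),len(b));o=np.hstack([a[:h],b[:h]]);print(o.shape)
cv2.imwrite('pics/w3c.png',cv2.resize(o,(800,int(o.shape[0]*800/o.shape[1]))))"
```

```text
t 4.9 rail mm [-37.3  85.7] z 148.3 yaw rel 0.1 tilt [0.7 0.3] F rail [0.2 1.1] 0.7 M [0.25 0.05 0.  ] w 10.3 j6 1.3
dp cm [-0.07  0.57  0.13]
(442, 1019, 3)
```

View pics/w3c.png

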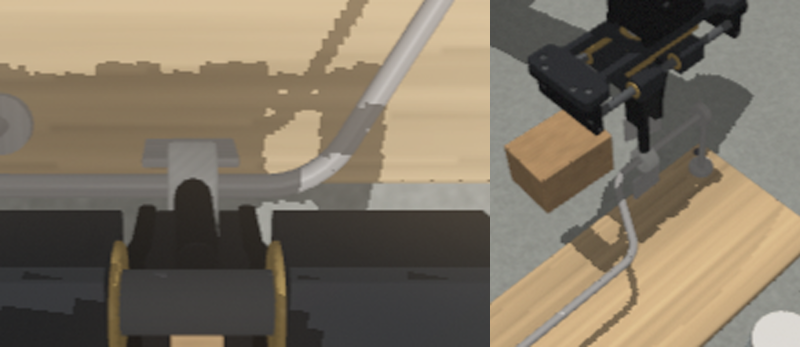

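```bash
python3 -c "
from h import *
from scipy.optimize import least_squares
a=np.load('pics/w3.npz');c={k:a[k] for k in('fx','fy','cx','cy','rvec','tvec')};d=a['d']
q=[]
for u in range(225,390):
  for v in range(185,240):
    if d[v,u]>0:
      w=world(c,d,u,v); q.append(np.r_[rail(w)*1e3,w[2]*1e3,u,v])
q=np.array(q)
def fit(s,r):
  f=lambda p:np.hypot(s[:,0]-p[0],s[:,2]-p[1])-r
  o=least_squares(f,[-40,108],loss='soft_l1',f_scale=.5); return o.x.round(2),len(s),np.abs(o.fun).mean().round(2)
ring=q[(q[:,2]>100)&(q[:,2]<127)&(q[:,3]>303)&(q[:,3]<325)]
print('ring ext',ring.min(0).round(1),ring.max(0).round(1)); 
print(fit(ring[(ring[:,1]>79)&(ring[:,1]<92)],14))
for lo,hi in((100,130),(62,75)):
  rod=q[(q[:,2]>100)&(q[:,2]<118)&(q[:,1]>lo)&(q[:,1]<hi)]; print('rod',fit(rod,4))
for u in range(303,327,4): 
  t=q[q[:,3]==u]; print(u,[(round(x,1),round(y,1),round(z,1)) for x,y,z,_,v in t[::5]])
"
```

```text
ring ext [-46.4  80.2 102.5 304.  199. ] [-27.8  93.6 126.7 324.  232. ]
(array([-42.6, 109. ]), 410, np.float64(0.59))
rod (array([-42.73, 111.28]), 536, np.float64(0.42))
rod (array([-42.63, 111.21]), 237, np.float64(0.39))
303 [(np.float64(-38.4), np.float64(98.1), np.float64(14.8)), (np.float64(-42.8), np.float64(98.1), np.float64(16.7)), (np.float64(-48.0), np.float64(98.1), np.float64(15.2)), (np.float64(-28.8), np.float64(94.3), np.float64(109.0)), (np.float64(-30.4), np.float64(94.0), np.float64(116.0)), (np.float64(-32.9), np.float64(93.9), np.float64(119.1)), (np.float64(-36.0), np.float64(93.9), np.float64(120.1)), (np.float64(-39.1), np.float64(93.9), np.float64(121.0)), (np.float64(-42.2), np.float64(93.9), np.float64(121.9)), (np.float64(-45.6), np.float64(93.9), np.float64(122.0)), (np.float64(-30.5), np.float64(91.8), np.float64(172.3))]
307 [(np.float64(-38.2), np.float64(94.3), np.float64(15.7)), (np.float64(-43.1), np.float64(94.3), np.float64(15.3)), (np.float64(-47.7), np.float64(94.3), np.float64(16.4)), (np.float64(-28.7), np.float64(91.6), np.float64(109.5)), 
[... 2265 characters left out ...]
), (np.float64(-36.8), np.float64(83.8), np.float64(155.2))]
323 [(np.float64(-38.4), np.float64(79.2), np.float64(14.3)), (np.float64(-43.0), np.float64(79.2), np.float64(15.6)), (np.float64(-47.8), np.float64(79.1), np.float64(15.7)), (np.float64(-28.5), np.float64(80.9), np.float64(110.3)), (np.float64(-30.5), np.float64(80.9), np.float64(115.5)), (np.float64(-32.9), np.float64(81.0), np.float64(119.2)), (np.float64(-35.7), np.float64(81.0), np.float64(121.0)), (np.float64(-38.8), np.float64(81.0), np.float64(122.0)), (np.float64(-39.4), np.float64(81.1), np.float64(130.3)), (np.float64(-38.8), np.float64(81.3), np.float64(141.1)), (np.float64(-38.5), np.float64(81.5), np.float64(150.4))]
```

```bash
cat >> h.py <<'E'
def rodfit(f):
    a=np.load(f);c={k:a[k] for k in('fx','fy','cx','cy','rvec','tvec')};d=a['d']
    R=cv2.Rodrigues(c['rvec'])[0];v,u=np.mgrid[0:230,0:640];z=d[:230]
    p=np.stack([(u-c['cx'])/c['fx']*z,(v-c['cy'])/c['fy']*z,z],-1).reshape(-1,3)[z.ravel()>0]
    w=(p-c['tvec'].ravel())@R
    C,S=np.cos(P[2]),np.sin(P[2]); q=np.c_[(w[:,:2]-P[:2])@np.array([[C,S],[-S,C]]).T,w[:,2]]*1e3
    return q
E
python3 -c "
from h import *
for f in('pics/w1.npz','pics/w3.npz'):
  q=rodfit(f); q=q[(q[:,2]>109)&(q[:,2]<118)]
  m=q[(q[:,0]>-18)&(q[:,0]<18)&(abs(q[:,1])<60)]; l=np.polyfit(m[:,0],m[:,1],1); print(f,len(m),l,np.degrees(np.arctan(l[0])),'z',m[:,2].mean())
  for lo,hi in((62,75),(100,115),(-45,-25),(-80,-60),(-120,-90)):
    s=q[(q[:,1]>lo)&(q[:,1]<hi)&(abs(q[:,0])<55)]
    if len(s): print(lo,np.median(s[:,0]),len(s))
"
```

```text
pics/w1.npz 419 [-0.58181797 22.20529295] -30.19161401855975 z 114.30459805994828
62 -41.888892982442236 123
100 -41.700417486904215 144
-45 37.69635288232424 225
-80 37.00951637900182 204
-120 37.10163791987557 303
pics/w3.npz 845 [-0.57586645 21.73662672] -29.936196583278193 z 114.27180381211384
62 -41.30605380080812 237
100 -41.41828129869671 270
-45 37.37384127945165 456
-80 37.200787904429276 462
-120 37.253928594492535 492
```

```bash
cat >> h.py <<'E'
def path(s,X=-40.8,Y=44.3):  # s=0 at start of bend 1; ring centre and yaw (deg)
    L=30*np.pi/3; M=np.hypot(80,46)-2*17.32; a=np.radians(60); d=np.array([np.sin(a),-.5])
    y1=Y+17.32
    if s<0: return np.array([X,y1-s]),0.
    if s<L: t=s/30; return np.array([X+30-30*np.cos(t),y1-30*np.sin(t)]),np.degrees(t)
    e=np.array([X+15,y1-30*np.sin(a)])
    if s<L+M: return e+d*(s-L),60.
    y2=Y-46-17.32
    if s<2*L+M: t=a-(s-L-M)/30; return np.array([X+80-30+30*np.cos(t),y2+30*np.sin(t)]),np.degrees(t)
    return np.array([X+80,y2-(s-2*L-M)]),0.
def plan(ss,z,E=-3.5,**k):
    o=telemetry.get_obs(); R=Ro.from_rotvec(o['eef_rot']).as_matrix()
    yaw=np.degrees(np.arctan2(R[1,0],R[0,0])-P[2]); cur=rail(o['ee_pos'])*1e3; dz=(o['ee_pos'][2]*1e3-z)/len(ss)
    dps=[];tw=[]
    for s in ss:
        S,th=path(s,**k); g=S-E*np.array([np.cos(np.radians(th)),np.sin(np.radians(th))])
        r=np.radians(yaw); D=g-cur; dps.append([round(float(x)/10,2) for x in (D@[np.cos(r),np.sin(r)],D@[np.sin(r),-np.cos(r)],dz)]); tw.append([0,0,round(float(yaw-th),1)])
        cur=g;yaw=th
    print(dps,'\n',tw)
def ringchk():
    o=telemetry.get_obs();R=Ro.from_rotvec(o['eef_rot']).as_matrix();yaw=np.arctan2(R[1,0],R[0,0])-P[2];t=rail(o['ee_pos'])*1e3
    snap('wrist','tmp.png'); q=rodfit('pics/tmp.npz')
    C,S=np.cos(yaw),np.sin(yaw); q=np.c_[(q[:,:2]-t)@np.array([[C,S],[S,-C]]).T,q[:,2]] # tool axes x, travel
    from scipy.optimize import least_squares
    def fit(s,r,x0=-4):
        f=lambda p:np.hypot(s[:,0]-p[0]-p[2]*s[:,1],s[:,2]-p[1])-r
        v=least_squares(f,[x0,109,0],loss='soft_l1',f_scale=.5); return v.x.round(2),len(s),np.abs(v.fun).mean().round(2)
    g=q[(q[:,2]>103)&(q[:,2]<126.5)&(abs(q[:,1])<7)&(abs(q[:,0]+4)<17)]; print('ring',fit(g,14), 'ext',np.percentile(g[:,1],[1,99]).round(1))
    for lo,hi in((-25,-13),(11,16),(16,22),(22,28)):
        s=q[(q[:,2]>104)&(q[:,2]<118)&(q[:,1]>lo)&(q[:,1]<hi)&(abs(q[:,0]+4)<25)]
        if len(s)>20: m=s[s[:,2]>112]; print('rod',lo,hi,'x',np.median(m[:,0]).round(1),'slope',np.polyfit(m[:,1],m[:,0],1)[0].round(2),'z',(np.percentile(s[:,2],95)-4).round(1),len(s))
E
python3 -c "
from h import *
st(); plan([-19.5,-15,-10.5,-6,-1.5],150)
ringchk()"
```

```text
t 5.0 rail mm [-37.6  85.5] z 148.3 yaw rel 0.1 tilt [0.7 0.2] F rail [ 0.1 -0.4] 0.4 M [ 0.07 -0.02 -0.04] w 10.6 j6 1.3
[[0.02, 0.44, -0.03], [0.0, 0.45, -0.03], [0.0, 0.45, -0.03], [0.0, 0.45, -0.03], [0.0, 0.45, -0.03]] 
 [[0, 0, 0.1], [0, 0, 0.0], [0, 0, 0.0], [0, 0, 0.0], [0, 0, 0.0]]
ring (array([-4.6300e+00,  1.0872e+02, -1.0000e-02]), 498, np.float64(0.6)) ext [-6.9  6.8]
rod -25 -13 x -3.8 slope -0.0 z 111.9 215
rod 11 16 x -3.9 slope 0.12 z 112.1 84
rod 16 22 x -3.8 slope -0.01 z 111.9 105
rod 22 28 x -3.4 slope 0.12 z 111.9 106
```

Request:
play_rows --dp '[[0, 0.45, -0.04], [0, 0.45, -0.04], [0, 0.45, -0.04], [0, 0.45, -0.04], [0, 0.45, -0.04]]' --twist '[[0, 0, 0], [0, 0, 0], [0, 0, 0], [0, 0, 0], [0, 0, 0]]' --hand '[1, 1, 1, 1, 1]'

```text
t: 5.55
ee_pos: [0.5157, 0.0236, 0.1494]
eef_rot: [-3.131, -0.224, -0.015]
force: [0.3, -0.0, -2.1]
gripper_width: 0.0104
```

```bash
python3 -c "
from h import *
st(); ringchk(); plan([2.6*k-1 for k in range(1,7)],150)
"
```

```text
t 5.55 rail mm [-38.6  61.2] z 149.4 yaw rel 0.1 tilt [0.5 0.2] F rail [ 0.3 -0.1] -2.1 M [-0.03 -0.03 -0.02] w 10.4 j6 1.35
ring (array([-4.5900e+00,  1.0993e+02,  2.0000e-02]), 488, np.float64(0.48)) ext [-6.9  6.8]
rod -25 -13 x -2.8 slope -0.0 z 111.9 215
rod 11 16 x 1.6 slope 0.57 z 111.8 96
rod 16 22 x 5.7 slope 0.89 z 111.9 150
rod 22 28 x 13.3 slope 1.27 z 112.0 189
[[0.13, 0.05, -0.01], [0.01, 0.23, -0.01], [0.01, 0.23, -0.01], [0.01, 0.23, -0.01], [0.01, 0.23, -0.01], [0.01, 0.23, -0.01]] 
 [[0, 0, -3.0], [0, 0, -5.0], [0, 0, -5.0], [0, 0, -5.0], [0, 0, -5.0], [0, 0, -5.0]]
```

Request:
play_rows --dp '[[0.13, 0.05, 0], [0.01, 0.23, 0], [0.01, 0.23, 0], [0.01, 0.23, 0], [0.01, 0.23, 0]]' --twist '[[0, 0, -3], [0, 0, -5], [0, 0, -5], [0, 0, -5], [0, 0, -5]]' --hand '[1, 1, 1, 1, 1]'

```text
t: 6.1
ee_pos: [0.5207, 0.013, 0.1495]
eef_rot: [-3.02, -0.865, -0.016]
force: [-1.4, 0.3, -1.7]
gripper_width: 0.0106
```

```bash
python3 -c "
from h import *
st(); ringchk(); plan([2.6*k-1 for k in range(6,12)],150);print(path(12))
"
```

```text
t 6.1 rail mm [-35.1  50. ] z 149.5 yaw rel 23.9 tilt [0.5 0.2] F rail [-1.3  0.4] -1.7 M [-0.05 -0.02  0.02] w 10.6 j6 1.79
ring (array([ -4.45, 109.9 ,  -0.  ]), 460, np.float64(0.53)) ext [-6.6  6.5]
rod -25 -13 x 1.6 slope -0.43 z 111.9 230
rod 11 16 x 2.2 slope 0.61 z 111.9 106
rod 16 22 x 6.0 slope 0.63 z 112.0 133
rod 22 28 x 10.3 slope 0.7 z 111.7 132
[[0.05, 0.09, -0.01], [0.01, 0.23, -0.01], [0.01, 0.23, -0.01], [0.01, 0.23, -0.01], [0.01, 0.23, -0.01], [0.01, 0.23, -0.01]] 
 [[0, 0, -3.8], [0, 0, -5.0], [0, 0, -5.0], [0, 0, -5.0], [0, 0, -5.0], [0, 0, -5.0]]
(array([-38.43182982,  49.93744973]), np.float64(22.918311805232932))
```

```bash
python3 -c "
from h import *
plan([16,18.6,21.2,23.8,26.4,29],150,X=-40.2,Y=45.8);
"
```

```text
[[0.18, 0.1, -0.01], [0.01, 0.23, -0.01], [0.01, 0.23, -0.01], [0.01, 0.23, -0.01], [0.01, 0.23, -0.01], [0.01, 0.23, -0.01]] 
 [[0, 0, -6.5], [0, 0, -5.0], [0, 0, -5.0], [0, 0, -5.0], [0, 0, -5.0], [0, 0, -5.0]]
```

Request:
play_rows --dp '[[0.15, 0.1, 0], [0.01, 0.23, 0], [0.01, 0.23, 0], [0.01, 0.23, 0], [0.01, 0.23, 0]]' --twist '[[0, 0, -6.5], [0, 0, -5], [0, 0, -5], [0, 0, -5], [0, 0, -5]]' --hand '[1, 1, 1, 1, 1]'

```text
t: 6.65
ee_pos: [0.5295, 0.0061, 0.1495]
eef_rot: [2.731, 1.55, 0.015]
force: [0.3, 0.8, -0.5]
gripper_width: 0.0103
```

```bash
python3 -c "
from h import *
st(); ringchk(); plan([29,32,35,38,41,44],150,X=-40.2,Y=45.8)
"
```

```text
t 6.65 rail mm [-27.3  42. ] z 149.5 yaw rel 51.1 tilt [0.5 0.2] F rail [0.4 0.7] -0.5 M [-0.12  0.02  0.08] w 10.3 j6 2.29
ring (array([-4.3400e+00,  1.0987e+02, -2.0000e-02]), 458, np.float64(0.51)) ext [-6.5  6.6]
rod -25 -13 x 3.6 slope -0.81 z 111.9 280
rod 11 16 x -1.0 slope 0.17 z 111.9 85
rod 16 22 x -0.1 slope 0.14 z 111.8 107
rod 22 28 x 0.7 slope 0.15 z 111.8 109
[[0.07, 0.17, -0.01], [0.01, 0.27, -0.01], [0.0, 0.3, -0.01], [-0.0, 0.3, -0.01], [0.0, 0.3, -0.01], [0.0, 0.3, -0.01]] 
 [[0, 0, -4.1], [0, 0, -4.6], [0, 0, 0.0], [0, 0, 0.0], [0, 0, 0.0], [0, 0, 0.0]]
```

Request:
play_rows --dp '[[0.08, 0.17, 0], [0.01, 0.3, 0], [0, 0.3, 0], [0, 0.4, 0], [0, 0.4, 0]]' --twist '[[0, 0, -4.5], [0, 0, -4.5], [0, 0, 0], [0, 0, 0], [0, 0, 0]]' --hand '[1, 1, 1, 1, 1]'

```text
t: 7.2
ee_pos: [0.5448, 0.0002, 0.1495]
eef_rot: [2.605, 1.751, 0.014]
force: [0.0, -0.5, -1.2]
gripper_width: 0.0105
```

```bash
python3 -c "
from h import *
st(); ringchk(); print([ (s,path(s,-40.2,45.8)) for s in (40,50,89)]);plan([52,57,62,67,72,77,82,87],150,X=-40.2,Y=45.8)
"
```

```text
t 7.2 rail mm [-13.  34.] z 149.5 yaw rel 59.8 tilt [0.5 0.2] F rail [-0.1 -0.5] -1.2 M [-0.05 -0.05 -0.06] w 10.5 j6 2.46
ring (array([ -4.08, 109.92,  -0.  ]), 475, np.float64(0.5)) ext [-6.9  6.9]
rod -25 -13 x -2.2 slope -0.23 z 111.9 218
rod 11 16 x -2.9 slope -0.01 z 111.6 88
rod 16 22 x -2.9 slope -0.02 z 111.9 98
rod 22 28 x -2.8 slope 0.04 z 111.8 97
[(40, (array([-17.76597431,  32.84720115]), 60.0)), (50, (array([-9.10572027, 27.84720115]), 60.0)), (89, (array([24.66927047,  8.34720115]), 60.0))]
[[0.01, 0.78, -0.01], [-0.0, 0.5, -0.01], [0.0, 0.5, -0.01], [0.0, 0.5, -0.01], [0.0, 0.5, -0.01], [-0.0, 0.5, -0.01], [0.0, 0.5, -0.01], [-0.0, 0.5, -0.01]] 
 [[0, 0, -0.2], [0, 0, 0.0], [0, 0, 0.0], [0, 0, 0.0], [0, 0, 0.0], [0, 0, 0.0], [0, 0, 0.0], [0, 0, 0.0]]
```

Request:
play_rows --dp '[[0.02, 0.5, 0], [0, 0.5, 0], [0, 0.5, 0], [0, 0.5, 0], [0, 0.5, 0], [0, 0.5, 0], [0, 0.5, 0]]' --twist '[[0, 0, 0], [0, 0, 0], [0, 0, 0], [0, 0, 0], [0, 0, 0], [0, 0, 0], [0, 0, 0]]' --hand '[1, 1, 1, 1, 1, 1, 1]'

```text
t: 7.95
ee_pos: [0.5807, -0.0142, 0.1495]
eef_rot: [2.607, 1.748, 0.014]
force: [-0.6, -0.6, -1.3]
gripper_width: 0.0105
```

```bash
python3 -c "
from h import *
st(); ringchk(); plan([84,88]+[88+2.6*k for k in range(1,8)],150,X=-40.2,Y=45.8)
"
```

```text
t 7.95 rail mm [20.4 14.7] z 149.5 yaw rel 59.6 tilt [0.5 0.2] F rail [-0.7 -0.5] -1.3 M [-0.1  -0.12 -0.03] w 10.5 j6 2.5
ring (array([-3.9500e+00,  1.0981e+02, -2.0000e-02]), 470, np.float64(0.53)) ext [-6.7  7. ]
rod -25 -13 x -3.4 slope 0.01 z 112.1 213
rod 11 16 x -4.1 slope -0.32 z 112.0 90
rod 16 22 x -5.5 slope -0.21 z 111.9 100
rod 22 28 x -7.4 slope -0.37 z 111.8 64
[[0.0, 0.1, -0.01], [0.0, 0.4, -0.01], [0.01, 0.28, -0.01], [-0.01, 0.29, -0.01], [-0.01, 0.29, -0.01], [-0.01, 0.29, -0.01], [-0.01, 0.29, -0.01], [-0.01, 0.29, -0.01], [-0.01, 0.29, -0.01]] 
 [[0, 0, -0.4], [0, 0, 0.0], [0, 0, 2.9], [0, 0, 5.0], [0, 0, 5.0], [0, 0, 5.0], [0, 0, 5.0], [0, 0, 5.0], [0, 0, 5.0]]
```

Request:
play_rows --dp '[[0, 0.35, 0], [0, 0.35, 0], [0, 0.28, 0], [-0.01, 0.29, 0], [-0.01, 0.29, 0], [-0.01, 0.29, 0]]' --twist '[[0, 0, 0], [0, 0, 0], [0, 0, 4], [0, 0, 5], [0, 0, 5], [0, 0, 5]]' --hand '[1, 1, 1, 1, 1, 1]'

```text
t: 8.6
ee_pos: [0.5988, -0.0235, 0.1495]
eef_rot: [2.869, 1.277, 0.014]
force: [0.8, -0.2, -1.2]
gripper_width: 0.0108
```

```bash
python3 -c "
from h import *
st(); ringchk(); plan([100+2.6*k for k in range(1,8)],150,X=-40.2,Y=45.8)
"
```

```text
t 8.6 rail mm [37.1  3. ] z 149.5 yaw rel 39.9 tilt [0.5 0.1] F rail [ 0.8 -0.3] -1.2 M [-0.1   0.06 -0.03] w 10.8 j6 2.18
ring (array([-5.2100e+00,  1.0992e+02, -1.0000e-02]), 466, np.float64(0.51)) ext [-6.7  6.9]
rod -25 -13 x -7.4 slope 0.2 z 111.8 141
rod 11 16 x -7.7 slope -0.23 z 111.8 58
rod 16 22 x -9.1 slope -0.39 z 110.6 29
[[-0.08, 0.12, -0.01], [-0.01, 0.29, -0.01], [-0.01, 0.29, -0.01], [-0.01, 0.29, -0.01], [-0.01, 0.29, -0.01], [-0.01, 0.29, -0.01], [-0.01, 0.29, -0.01]] 
 [[0, 0, 5.6], [0, 0, 5.0], [0, 0, 5.0], [0, 0, 5.0], [0, 0, 5.0], [0, 0, 5.0], [0, 0, 5.0]]
```

Request:
play_rows --dp '[[-0.03, 0.15, 0], [-0.01, 0.29, 0], [-0.01, 0.29, 0], [-0.01, 0.29, 0]]' --twist '[[0, 0, 6], [0, 0, 5], [0, 0, 5], [0, 0, 5]]' --hand '[1, 1, 1, 1]'

```text
t: 9.05
ee_pos: [0.6051, -0.0321, 0.1494]
eef_rot: [-3.058, -0.718, -0.014]
force: [0.2, 0.0, -1.1]
gripper_width: 0.0104
```

```bash
python3 -c "
from h import *
st(); ringchk(); plan([112+2.6*k for k in range(1,8)],150,X=-40.2,Y=45.8)
"
```

```text
t 9.05 rail mm [42.1 -6.5] z 149.4 yaw rel 18.3 tilt [0.5 0.1] F rail [ 0.2 -0. ] -1.1 M [-0.05 -0.03 -0.03] w 10.4 j6 1.82
ring (array([-5.4900e+00,  1.0986e+02,  1.0000e-02]), 487, np.float64(0.51)) ext [-6.9  6.8]
rod -25 -13 x -8.5 slope 0.37 z 111.9 86
rod 11 16 x -7.2 slope -0.14 z 112.0 79
rod 16 22 x -8.3 slope -0.26 z 112.0 65
rod 22 28 x -9.4 slope -0.22 z 110.9 41
[[-0.09, 0.41, -0.01], [-0.01, 0.29, -0.01], [-0.01, 0.29, -0.01], [-0.01, 0.27, -0.01], [0.0, 0.26, -0.01], [0.0, 0.26, -0.01], [0.0, 0.26, -0.01]] 
 [[0, 0, 7.0], [0, 0, 5.0], [0, 0, 5.0], [0, 0, 1.3], [0, 0, 0.0], [0, 0, 0.0], [0, 0, 0.0]]
```

Request:
play_rows --dp '[[0.04, 0.22, 0], [0, 0.27, 0], [0, 0.28, 0], [0, 0.3, 0]]' --twist '[[0, 0, 7], [0, 0, 6], [0, 0, 5.3], [0, 0, 0]]' --hand '[1, 1, 1, 1]'

```text
t: 9.5
ee_pos: [0.6083, -0.0424, 0.1493]
eef_rot: [-3.132, -0.217, -0.012]
force: [-0.0, 0.0, -0.2]
gripper_width: 0.0105
```

```bash
python3 -c "
from h import *
st(); ringchk()
"
```

```text
t 9.5 rail mm [ 43.9 -17.1] z 149.3 yaw rel -0.1 tilt [0.4 0.1] F rail [-0.  0.] -0.2 M [-0.03 -0.    0.01] w 10.5 j6 1.51
ring (array([-5.6600e+00,  1.0968e+02,  2.0000e-02]), 487, np.float64(0.51)) ext [-6.9  6.8]
rod -25 -13 x -8.9 slope 0.36 z 111.5 74
rod 11 16 x -5.1 slope 0.07 z 112.0 88
rod 16 22 x -5.1 slope -0.04 z 111.6 108
rod 22 28 x -5.1 slope -0.04 z 111.9 107
```

Request:
play_rows --dp '[[0, 0.6, 0], [0, 0.7, 0], [0, 0.7, 0], [0, 0.7, 0], [0, 0.7, 0], [0, 0.7, 0], [0, 0.7, 0], [0, 0.7, 0], [0, 0.7, 0], [0, 0.7, 0], [0, 0.7, 0], [0, 0.6, 0]]' --twist '[[0, 0, 0], [0, 0, 0], [0, 0, 0], [0, 0, 0], [0, 0, 0], [0, 0, 0], [0, 0, 0], [0, 0, 0], [0, 0, 0], [0, 0, 0], [0, 0, 0], [0, 0, 0]]' --hand '[1, 1, 1, 1, 1, 1, 1, 1, 1, 1, 1, 1]'

```text
t: 10.75
ee_pos: [0.6211, -0.1312, 0.1491]
eef_rot: [-3.131, -0.231, -0.012]
force: [-0.3, -0.4, -0.6]
gripper_width: 0.0105
```

```bash
python3 -c "
from h import *
st([44,-118,149]); ringchk()
"
```

```text
t 10.75 rail mm [  44.1 -106.8] z 149.1 yaw rel 0.4 tilt [0.4 0.1] F rail [-0.4 -0.3] -0.6 M [-0.06  0.03  0.  ] w 10.5 j6 1.67
dp cm [-0.02  1.12  0.01]
ring (array([-5.4000e+00,  1.0951e+02,  1.0000e-02]), 459, np.float64(0.55)) ext [-6.6  6.5]
rod -25 -13 x -5.2 slope -0.01 z 112.0 212
rod 11 16 x -5.2 slope -0.02 z 111.9 97
rod 16 22 x -3.3 slope 0.33 z 113.9 165
rod 22 28 x -2.9 slope 0.24 z 113.9 181
```

Request:
play_rows --dp '[[0, 0.4, 0], [0, 0.4, 0], [0, 0.4, 0], [0, 0.3, 0], [0, 0.3, 0]]' --twist '[[0, 0, 0], [0, 0, 0], [0, 0, 0], [0, 0, 0], [0, 0, 0]]' --hand '[1, 1, 1, 1, 1]' --newtons 20

```text
t: 11.3
ee_pos: [0.6238, -0.1508, 0.1489]
eef_rot: [-3.131, -0.23, -0.011]
force: [0.6, -0.0, -0.4]
gripper_width: 0.0101
```

```bash
python3 -c "
from h import *
st([44,-156,149])
"
```

```text
t 11.3 rail mm [  43.9 -126.6] z 148.9 yaw rel 0.4 tilt [0.4 0.1] F rail [ 0.6 -0.1] -0.4 M [-0.01  0.12  0.  ] w 10.1 j6 1.71
dp cm [-0.01  2.94 -0.01]
```

Request:
play_rows --dp '[[0, 0.3, 0], [0, 0.3, 0], [0, 0.3, 0]]' --twist '[[0, 0, 0], [0, 0, 0], [0, 0, 0]]' --hand '[1, 1, 1]'

```text
t: 11.6
ee_pos: [0.625, -0.1592, 0.1491]
eef_rot: [-3.13, -0.231, -0.011]
force: [-0.9, 2.2, 0.5]
gripper_width: 0.0098
```

```bash
python3 -c "
from h import *
st([44,-156,149])
ringchk()"
```

```text
t 11.6 rail mm [  44.  -135.1] z 149.1 yaw rel 0.4 tilt [0.4 0.2] F rail [-0.6  2.3] 0.5 M [0.55 0.21 0.05] w 9.8 j6 1.72
dp cm [-0.01  2.09  0.  ]
ring (array([  1.28, 106.36,   0.33]), 566, np.float64(2.1)) ext [-6.9  6.9]
rod -25 -13 x -5.1 slope -0.01 z 112.0 215
rod 11 16 x -3.3 slope -0.65 z 113.9 130
rod 16 22 x -4.6 slope -1.14 z 113.1 117
rod 22 28 x -5.2 slope -0.03 z 111.9 107
```

Request:
play_rows --dp '[[0, 0.3, 0], [0, 0.3, 0], [0, 0.3, 0]]' --twist '[[0, 0, 0], [0, 0, 0], [0, 0, 0]]' --hand '[1, 1, 1]'

```text
t: 11.95
ee_pos: [0.6265, -0.1688, 0.1492]
eef_rot: [-3.13, -0.231, -0.011]
force: [-1.0, 1.1, 0.7]
gripper_width: 0.0102
```

```bash
python3 -c "
from h import *
st([44,-156,149])
im,d,c=snap('wrist','w5.png'); a=im[60:260,180:480]
cv2.imwrite('pics/w5c.png',cv2.resize(a,None,fx=2.6,fy=2.6,interpolation=cv2.INTER_CUBIC))"
```

```text
t 11.95 rail mm [  44.1 -144.8] z 149.2 yaw rel 0.4 tilt [0.4 0.2] F rail [-0.8  1.2] 0.7 M [0.3  0.14 0.03] w 10.2 j6 1.74
dp cm [-0.02  1.12  0.02]
```

View pics/w5c.png

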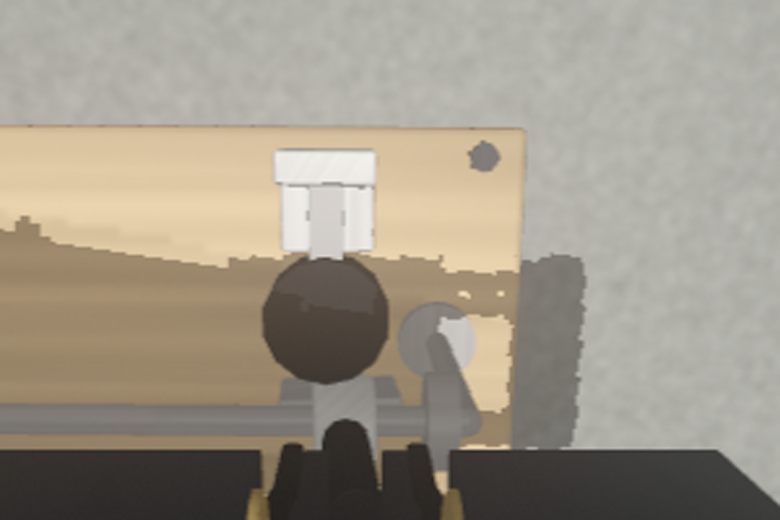

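Ring at crop (345,410), just past the disc's centre at (326,318). The collar face is at x≈427, leaving a gap of about 50 px, or 13 mm.

Request:
play_rows --dp '[[0, 0.3, 0], [0, 0.3, 0], [0, 0.3, 0]]' --twist '[[0, 0, 0], [0, 0, 0], [0, 0, 0]]' --hand '[1, 1, 1]'

```text
t: 12.3
ee_pos: [0.628, -0.1796, 0.149]
eef_rot: [-3.131, -0.231, -0.011]
force: [-0.7, 0.8, -1.3]
gripper_width: 0.0099
```

```bash
python3 -c "
from h import *
st([44,-156,149])"
```

```text
t 12.3 rail mm [  44.1 -155.7] z 149.0 yaw rel 0.4 tilt [0.4 0.1] F rail [-0.6  0.9] -1.3 M [ 0.37  0.08 -0.07] w 9.9 j6 1.75
dp cm [-0.01  0.03 -0.  ]
```

Request:
play_rows --dp '[[0, 0.15, 0], [0, 0.15, 0]]' --twist '[[0, 0, 0], [0, 0, 0]]' --hand '[1, 1]'

```text
t: 12.5
ee_pos: [0.6286, -0.1827, 0.1491]
eef_rot: [-3.13, -0.23, -0.012]
force: [-0.4, 2.1, 0.2]
gripper_width: 0.0099
```

```bash
python3 -c "
from h import *
st([44,-156,149])"
```

```text
t 12.5 rail mm [  44.3 -158.9] z 149.1 yaw rel 0.3 tilt [0.4 0.2] F rail [-0.1  2.1] 0.2 M [ 0.88  0.18 -0.02] w 9.9 j6 1.76
dp cm [-0.03 -0.29  0.01]
```

```bash
python3 -c "
from h import *
im,d,c=snap('wrist','w6.png'); st(); a=im[100:240,220:420]
cv2.imwrite('pics/w6c.png',cv2.resize(a,None,fx=4,fy=4,interpolation=cv2.INTER_CUBIC))"
```

```text
t 12.55 rail mm [  44.3 -159. ] z 149.0 yaw rel 0.3 tilt [0.4 0.2] F rail [0.4 2.6] -0.2 M [0.72 0.15 0.03] w 9.9 j6 1.76
```

View pics/w6c.png

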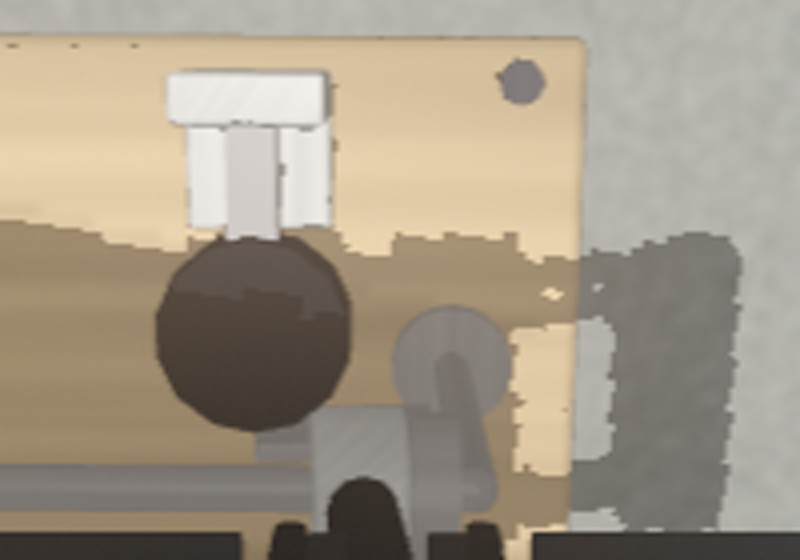

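The ring is flush against the collar at crop (410,440) and the disc sits behind it. I'll give one more light nudge to seat it, then let go.

Request:
play_rows --dp '[[0, 0.1, 0], [0, 0.1, 0]]' --twist '[[0, 0, 0], [0, 0, 0]]' --hand '[1, 1]'

```text
t: 12.75
ee_pos: [0.6289, -0.1838, 0.1491]
eef_rot: [-3.129, -0.23, -0.012]
force: [-1.0, 3.5, -0.0]
gripper_width: 0.0102
```

```bash
python3 -c "
from h import *
st([44,-156,149])"
```

```text
t 12.75 rail mm [  44.4 -160. ] z 149.1 yaw rel 0.3 tilt [0.4 0.3] F rail [-0.5  3.7] -0.0 M [ 1.23  0.23 -0.03] w 10.2 j6 1.76
dp cm [-0.03 -0.4   0.01]
```

Request:
play_rows --dp '[[0, 0, 0], [0, 0, 0], [0, 0, 0], [0, 0, 0]]' --twist '[[0, 0, 0], [0, 0, 0], [0, 0, 0], [0, 0, 0]]' --hand '[0.6, 0.6, 0.6, 0.6]'

```text
t: 13.15
ee_pos: [0.6297, -0.1855, 0.1498]
eef_rot: [-3.132, -0.231, -0.014]
force: [-0.4, 0.2, -0.3]
gripper_width: 0.0314
```

```bash
python3 -c "
from h import *
st([40,-156,149])"
```

```text
t 13.15 rail mm [  45.  -161.8] z 149.8 yaw rel 0.4 tilt [0.5 0.1] F rail [-0.3  0.3] -0.3 M [-0.04  0.02  0.04] w 31.4 j6 1.76
dp cm [-0.49 -0.59  0.08]
```

Request:
play_rows --dp '[[0, -0.3, -0.5], [0, 0, -2], [0, 0, -3], [0, 0, -3], [0, 0, -3], [0, 0, 0]]' --twist '[[0, 0, 0], [0, 0, 0], [0, 0, 0], [0, 0, 0], [0, 0, 0], [0, 0, 0]]' --hand '[0.6, 0.6, 0.6, 0.6, 0.6, 0.6]'

```text
t: 13.75
ee_pos: [0.6277, -0.1832, 0.27]
eef_rot: [3.132, 0.231, 0.012]
force: [1.4, -0.0, 0.1]
gripper_width: 0.0348
```

```bash
python3 -c "
from h import *
st(); im,d,c=snap('wrist','w7.png'); a=im[100:240,240:440]
q=rodfit('pics/w7.npz'); q[:,0]+=2.2
g=q[(q[:,0]>28)&(q[:,0]<54)&(q[:,2]>116)&(q[:,1]<-100)]; print(np.percentile(g[:,1],[1,50,99]))
s=q[(q[:,2]>135)&(q[:,2]<180)]; print('stem',len(s),s.mean(0) if len(s) else '')
cv2.imwrite('pics/w7c.png',cv2.resize(a,None,fx=4,fy=4,interpolation=cv2.INTER_CUBIC))"
```

```text
t 13.75 rail mm [  43.3 -159.3] z 270.0 yaw rel 0.4 tilt [ 0.4 -0.1] F rail [ 1.4 -0.2] 0.1 M [-0.06 -0.02 -0.03] w 34.8 j6 1.75
[-169.37048136 -157.55351623 -135.58181477]
stem 247 [  42.34277943 -156.85508706  164.46032421]
```

View pics/w7c.png

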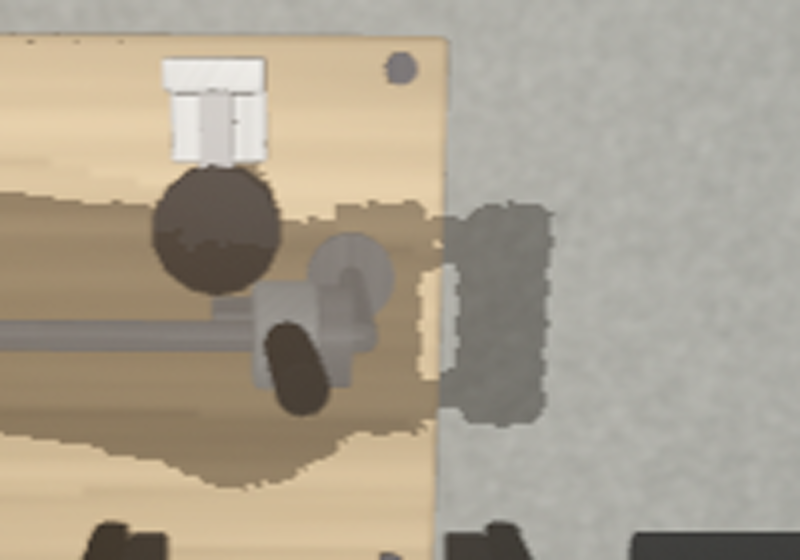

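```bash
python3 -c "
from h import *
im,_,_=snap('scene'); a=np.load('pics/scene1.npz')['im']
t,_,_=snap('top'); b=np.load('pics/top1.npz')['im']
f=lambda x,y,r:round(float(cv2.absdiff(x[r[1]:r[3],r[0]:r[2]],y[r[1]:r[3],r[0]:r[2]]).mean()),1)
print('scene',{k:f(im,a,r) for k,r in dict(sauce=(165,165,215,245),jar1=(365,250,415,305),can=(400,205,445,255),carton=(235,140,300,195)).items()})
print('top',{k:f(t,b,r) for k,r in dict(sauce=(405,265,465,310),jar1=(245,115,285,160),can=(305,100,345,150),carton=(293,278,355,325),B=(245,280,280,306)).items()})
cv2.imwrite('pics/top9.png',t)
st(); job.finish_job()"
```

```text
scene {'sauce': 40.1, 'jar1': 35.2, 'can': 35.8, 'carton': 43.6}
top {'sauce': 60.6, 'jar1': 2.9, 'can': 13.1, 'carton': 20.6, 'B': 3.3}
t 13.9 rail mm [  40.8 -157.9] z 263.5 yaw rel 0.3 tilt [-0.2  0.1] F rail [-0.4  1.6] -0.9 M [-0.08 -0.02 -0.02] w 34.9 j6 1.75
the job is handed in; nothing more can be done
```

View pics/top9.png

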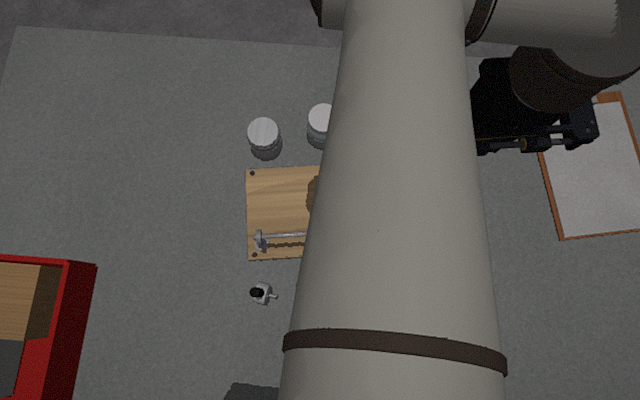

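The small marker's ring is home against the collar, and I let go and handed the job in at about 14 s. It went round both bends and past the catch; every force I read was under 4 N.

- **Position at release:** in the last wrist picture the ring is flush with the collar. The stem measured at y ≈ -157 mm in the rail frame, against -156 mm for home. The catch disc looked back at rest behind the ring. The gripper was raised well clear.
- **Bystanders, not fully confirmed:** the arm hid the carton and bottle and part of a can or jar in the final top view, and the picture-difference check was spoiled by the arm and its shadow. One can or jar and the larger lookalike marker look unmoved. For the rest I rely on no unexpected forces and the gripper having passed above them.

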